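# Seat a carving blank against the bench stops

## Robot

A 6-joint arm with a two-finger parallel gripper is mounted at the origin on the work surface. World frame = base frame: x ahead of the robot, y to its left, z up, the work surface at z = 0. Lengths are in m, angles in rad, forces in N, time in s.
With the tool pointing down it reaches from about 0.225 to 0.875 m from the base axis. Payload 3.4 kg.
Tool frame: the origin (TCP) lies at the very end of the fingers, on their centre line; the grasp point (between the pads) lies 19 mm behind it; z points along the fingers, y is the line along which they close (so a half turn about z gives the same grasp; the last joint's range is limited). The gripper opens to 85 mm and grips with 20 to 120 N. Pads are 22 mm wide; open, the fingers measure 114 mm over their backs; the gripper's body (76 mm by 85 mm) begins 54 mm behind the grasp point. The pads swing forward as they close: fully open they stand 13 mm farther back than shut.
Start: joints at [1.217, 0.276, 1.505, -0, 1.361, -0.121], TCP at [0.133, 0.56, 0.231] pointing down, gripper open.
Joint ranges: [-2.89, 2.89], [-0.75, 2.08], [0.22, 2.7], [-1.18, 4.32], [0.11, 2.71], [-2.7, 2.7]. Speed limits (rad/s): [2.57, 2.57, 3.14, 3.14, 3.14, 3.14].

## Interface

Orientations are given as a unit quaternion [w, x, y, z].
In Python, from rig import get_state, optics, sign_off gives the robot as it stands.
- The arm moves only by the tool send_rows, never from a script. Its argument "increments" is a list of rows, each an object with "gripper": the gripper's target within -1 to 1 (shut at 1, half-way at 0, fully open at -1); "linear": the shift along the world's x, y, z in m, a list of three; "delta_rot": the turn, a rotation vector about the world's x, y, z in rad, a list of three. In form: [{"gripper": gripper, "linear": [dx, dy, dz], "delta_rot": [rx, ry, rz]}, ...]. A call has 1 to 8 rows; each row is the pose to reach, as a shift and turn from the pose commanded when the call began; what a row does not reach only later rows make up. A row lasts 1/10 s, in which the tool goes at most 50 mm and 8.59 degrees, less where a joint would pass 70% of its speed; a pose out of reach is approached as far as the arm can. A call with a gripper value outside its range is refused whole. The fingers move at their own pace and stop on an object; "newtons" is the grip in N (left out, the last holds). Time passes only in rows, so rows that repeat a pose let the fingers close. It gives the time, the measured TCP pose, the force, the opening and the grip force at its end, in the units of the state.
- get_state(): the state, without advancing time (a new reading comes with each control period).
- optics.get_image(name): name is "side" or "top" or "wrist"; returns a dict with "pixels" (400x640x3 uint8, blue, green, red), "K" (3x3 intrinsics, pixels), "rvec" (rotation vector, rad) and "tvec" (3), from world to camera coordinates, as OpenCV has them; the wrist camera has in their place "T_tool_cam" (4x4, takes a point from camera to tool coordinates, whose origin is the TCP and whose axes are the flange's). Camera axes: x right, y down, z forward; pixel columns grow to the right and rows downward; lengths in m; the calibration is good to about 2 mm. The wrist camera is an equidistant fisheye: a pixel r from the principal point sees the ray r / f radians off the axis. A picture is of the moment at which its call begins: read the wrist's pose just before it. There is no depth.
- sign_off(): hands the job in; it is judged then, once.
The state is a dict: "clock": time; "qpos": joint angles; "qd": joint speeds; "effort": joint torques, N m; "position": TCP position; "ee_rot": TCP orientation; "contact_force": force on the tool from outside, world axes, zero at the start; "moment": the same for the moment, N m; "width": finger opening in m; "gripper_force": force on a finger pad.
Only numpy, scipy, OpenCV 4.12 (cv2) and the standard library are available. Lean on these libraries where they do the work, as an engineer would, in place of code of your own. Each camera call takes 0.05 s, during which the arm holds its last target. There are 200 camera calls.

## Task

First pick up the orange-handled gouge that lies in the way on the carving board and lay it flat in the green tool tray. Then put the wooden carving blank flat on the board and press it fully home into the corner, its long side flush along the long fence and one end against the end stop, and finish while still holding it there, pushing it firmly (about 10 N) against both stops at once with the gripper. Leave the mallet, the sharpening stone and the wax tin where they are.

Things in the scene. Friction and masses are not known exactly. Their poses are not given: they have to be found in the camera images.
- board: Fixed plywood carving board, 260 (its x) x 220 (its y) x 20 mm thick. Origin: centre of its underside, on the bench. Its top is waxed and slippery (friction about 0.25). Two white slick-plastic stops (friction about 0.15) stand on its +x and +y edges and form an inner corner at board x = +115 mm, y = +95 mm.
- long_fence: Fixed white slick-plastic strip along the board's +y edge (the left edge seen from the robot; the board is turned at most 0.35 rad), 218 long (along board x) x 15 wide x 18 mm high above the board's top; its inner face (towards board -y) lies at board y = +95 mm. Origin: centre of its underside, on the board's top; axes as the board's.
- end_stop: Fixed white slick-plastic strip across the board's +x edge (the far edge seen from the robot), 180 long (along board y) x 15 wide x 18 mm high above the board's top; its inner face (towards board -x) lies at board x = +115 mm. Origin: centre of its underside, on the board's top; axes as the board's. Both stops are rigid.
- seat (a point): Point on the board's top where the centre of the blank's underside lies once the blank is fully home in the corner; axes as the board's (x towards the end stop, y towards the long fence). It is at board x = +60, y = +65, z = +20 mm.
- blank: Loose pale wooden block, 110 (its x) x 60 (its y) x 50 mm high, about 0.17 kg, rounded edges, a half-cut dark rosette and two black lines on its top. Starts flat on the bench. Origin: centre of its underside; z up. It is 50 mm high and the stops only 18 mm, so fingers that grip its upper part across the 60 mm width pass over the stops. Either end may go to the end stop.
- gouge: Loose palm gouge, 130 mm long, lying along its x axis flat on the board, pointing into the corner: orange handle 70 x 24 x 22 mm high, centred 30 mm to -x of the origin; brass collar 18 mm in diameter from x = +3 to +11; steel blade 9 x 6 mm out to x = +65 mm. Origin: the underside level of the handle, middle of its length. About 0.07 kg, balanced about 23 mm to -x of the origin (in the handle).
- tray: Fixed open green tool tray, outside 200 (its x) x 150 (its y) x 30 mm high, walls 6 mm, floor 6 mm thick. Origin: centre of its underside, on the bench. It and the blank stand one to the left and one to the right of the board, either way round.
- mallet: Bystander: joiner's mallet lying on the bench, dark head 70 x 120 x 60 mm high, pale handle 160 mm long towards its -x. Origin: under the centre of the head.
- stone: Bystander: blue-white sharpening stone in a wooden holder, 150 (its x) x 50 x 32 mm high. Origin: centre of its underside.
- wax_tin: Bystander: round tin, 76 mm in diameter, 40 mm high. Origin: centre of its underside.
Not all that is in view belongs to the job. There is more than one size of the gouge; the one meant has the size given above.

How it is judged:
On the way:
1. the gouge lies flat in the tray, let go and at rest (x of gouge in the frame of tray between -0.09 and 0.09 m and y of gouge in the frame of tray between -0.065 and 0.065 m and z of gouge in the frame of tray below 0.014 m and angle between gouge's own x axis and vertical between 1.47 and 1.67 rad and contact force between the fingers and gouge below 0.05 N and linear speed of gouge below 0.03 m/s), for 0.2 s.
At the end, for the whole second after the job is handed in: Fingers still press the blank (over 2 N), which bears with over 2 N on each stop, at rest, flat on the board, within 4 mm of the seat and 0.04 rad of the fence. The gouge lies flat and untouched inside the tray (origin within 90 x 65 mm of its centre) (all of step 1 and x of blank in the frame of seat between -0.004 and 0.004 m and y of blank in the frame of seat between -0.004 and 0.004 m and z of blank in the frame of seat between -0.004 and 0.004 m and angle between blank's own z axis and vertical below 0.06 rad and angle between the x axis of blank and the x axis of board, either way round below 0.04 rad and contact force between blank and long_fence above 2 N and contact force between blank and end_stop above 2 N and contact force between the fingers and blank above 2 N and linear speed of blank below 0.02 m/s); the arm keeps its last pose, push and grip.
It fails at once if the mallet is moved by more than 25 mm (distance of mallet from where it was at the start of the episode above 0.025 m).
It fails at once if the stone is moved by more than 25 mm (distance of stone from where it was at the start of the episode above 0.025 m).
It fails at once if the wax tin is moved by more than 25 mm (distance of wax_tin from where it was at the start of the episode above 0.025 m).
It also fails if it takes over 59 s, if anything falls off the work surface, if the arm or the gripper's body presses on something with over 40 N, if the wrist force passes 120 N, or if a joint passes its speed limit or range.

## Working session

There is one attempt and no reset: what is moved stays moved. The work goes in short steps, Python scripts to look and compute and a tool call to move; the robot and the scene stay as the last step left them, time stands still between calls to the robot, and variables do not carry over. Pictures are saved under pics/ and viewed, at most 10 in all, crops included, and the job is handed in when it is done.

Besides the shell and the picture viewer there is one more tool, called after "Call:" by a JSON object that holds its "fn" and its "kwargs", one argument or row to a line. send_rows: Moves the arm, as the interface text tells. Its arguments: {"type":"object","properties":{"increments":{"type":"array"},"newtons":{"type":"number"}},"required":["increments"]}

```bash
mkdir -p pics
cat > h.py <<'E'
import numpy as np,cv2
from rig import get_state,optics,sign_off
def ray2plane(im,uv,z):
    R=cv2.Rodrigues(np.array(im["rvec"],float))[0];t=np.array(im["tvec"],float).ravel()
    p=cv2.undistortPoints(np.array([[uv]],float),np.array(im["K"],float),None).ravel()
    d=R.T@np.array([p[0],p[1],1]);c=-R.T@t
    return c+d*(z-c[2])/d[2]
E
python3 - <<'E'
from h import *
import pickle
s=get_state();print(s)
for n in("top","side"):
    im=optics.get_image(n);pickle.dump(im,open(n+".pkl","wb"));cv2.imwrite(f"pics/{n}0.png",im["pixels"])
    print(n,im["K"],im["rvec"],im["tvec"])
E
```

```text
{'clock': 0.0, 'qpos': array([ 1.21699616e+00,  2.76576069e-01,  1.50616355e+00, -3.07064466e-05,
        1.36072560e+00, -1.20993512e-01]), 'qd': array([ 7.65572112e-05,  3.45650304e-04,  1.20788853e-03, -1.38393664e-03,
       -1.44900529e-04, -5.32483180e-04]), 'effort': array([-1.43624598e-03, -4.16774118e+01, -2.45797294e+01, -2.29840653e-04,
        1.10629937e-02,  3.55433247e-05]), 'position': array([0.13247599, 0.55895923, 0.23043841]), 'ee_rot': array([-2.05597209e-04,  1.16137386e-01,  9.93232717e-01, -9.13554557e-04]), 'contact_force': array([-0.00431811,  0.20552765,  0.90002495]), 'moment': array([ 0.01716009, -0.02109994, -0.01564456]), 'gripper_force': 0.0, 'width': 0.08568710872984928}
top [[504.44397382   0.         315.64913668]
 [  0.         504.44397382 199.61230919]
 [  0.           0.           1.        ]] [ 2.11666177 -2.17024462  0.16098001] [-0.0064731   0.53013372  1.0712872 ]
side [[512.72933805   0.         319.43437848]
 [  0.         512.72933805 196.65770901]
 [  0.           0.           1.        ]] [ 2.36813783 -0.5711366   0.23454582] [-0.50149235  0.21649857  1.0806273 ]
```

View pics/top0.png

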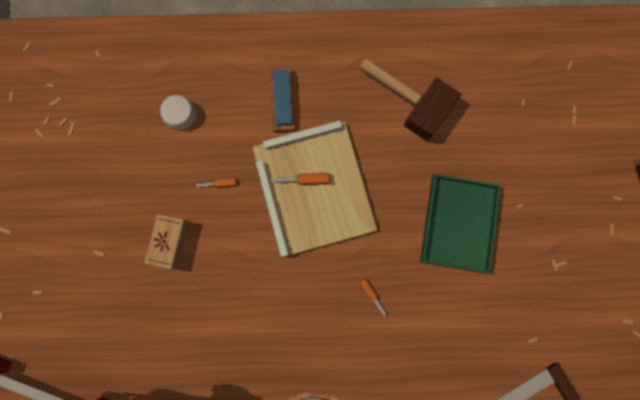

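The top view shows three gouges: one at (303,180) on the board, and smaller ones at (216,183) and (373,297). The one on the board is the longest and points into the corner, so it fits. The blank is at (164,242) and the tray at (461,224). I'll confirm in an enlarged crop.

Run:
```python
import pickle
from h import *
im=pickle.load(open("top.pkl","rb"))
c=im["pixels"][110:310,135:395]
cv2.imwrite("pics/crop1.png",cv2.resize(c,None,fx=3,fy=3,interpolation=cv2.INTER_CUBIC))
for nm,a,b,z in(("board",(274,181),(329,179),.031),("left",(197,186),(236,182),.011),("low",(363,281),(385,314),.011)):
    print(nm,np.linalg.norm(ray2plane(im,a,z)-ray2plane(im,b,z)))
```

```text
board 0.1229034651047788
left 0.08883145042057755
low 0.08533611450917632
```

View pics/crop1.png

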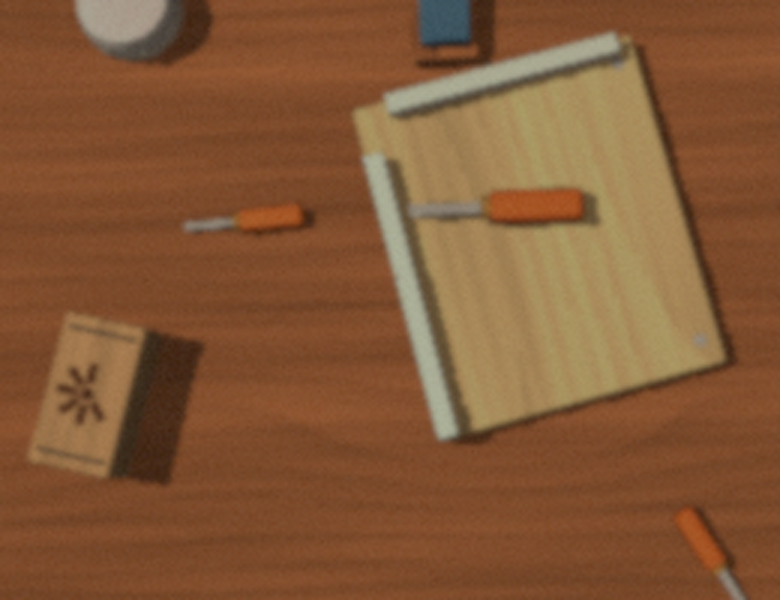

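The crop confirms it: the gouge on the board is about 125 mm long, with its handle at crop (535,206) and its tip at (410,210). The other two are about 87 mm. The blank's top corners and the board, fence and stop edges are clear enough to measure.

Run:
```python
import pickle
from h import *
np.set_printoptions(precision=4,suppress=True)
im=pickle.load(open("top.pkl","rb"))
C=lambda u,v,z:ray2plane(im,(u/3+135+(-1/3),v/3+110-1/3),z)
print("cam",-cv2.Rodrigues(im["rvec"])[0].T@im["tvec"])
for nm,pts,z in(("fence inner top",[(387,155),(461,432)],.038),("fence outer",[(363,157),(437,440)],.038),
 ("stop outer",[(384,96),(615,33)],.038),("stop inner top",[(390,116),(621,51)],.038),("board corners FR NR FL",[(632,38),(730,360),(354,110)],.02),
 ("blank",[(68,315),(148,330),(108,478),(30,460)],.05),("gouge handle ends",[(488,206),(583,205)],.035),("tip",[(410,210)],.033)):
    P=np.array([C(*p,z) for p in pts]);print(nm,P[:,:2].tolist() and P[:,:2],"mean",P.mean(0)[:2])
    if len(P)>1:
        d=P[1]-P[0];print("  ang",np.arctan2(d[1],d[0]),np.linalg.norm(d))
P=np.array([ray2plane(im,p,.03) for p in [(433,175),(502,184),(491,273),(421,263)]]);print("tray",P[:,:2],P.mean(0))
```

```text
cam [ 0.364  -0.0175  1.1384]
fence inner top [[0.6194 0.0941]
 [0.4129 0.0425]] mean [0.5161 0.0683]
  ang -2.8966709218431674 0.21281233487492987
fence outer [[0.6183 0.112 ]
 [0.4076 0.06  ]] mean [0.5129 0.086 ]
  ang -2.8995625272906187 0.2170405114933167
stop outer [[ 0.6646  0.0959]
 [ 0.709  -0.0785]] mean [0.6868 0.0087]
  ang -1.32135984720551 0.17995855845978057
stop inner top [[ 0.6491  0.0916]
 [ 0.6949 -0.0825]] mean [0.672  0.0045]
  ang -1.313617466322704 0.18003065661418555
board corners FR NR FL [[ 0.7104 -0.0923]
 [ 0.4618 -0.1566]
 [ 0.6592  0.1207]] mean [ 0.6104 -0.0427]
  ang -2.888701687770281 0.2567507999155612
blank [[0.5038 0.3251]
 [0.4914 0.267 ]
 [0.386  0.294 ]
 [0.4002 0.35  ]] mean [0.4454 0.309 ]
  ang -1.780745251185491 0.05942582238208244
gouge handle ends [[ 0.5794  0.0198]
 [ 0.5784 -0.0507]] mean [ 0.5789 -0.0154]
  ang -1.585288276950526 0.07050692036736453
tip [[0.5783 0.0779]] mean [0.5783 0.0779]
tray [[ 0.5804 -0.2836]
 [ 0.5561 -0.4363]
 [ 0.3605 -0.3967]
 [ 0.3858 -0.2459]] [ 0.4707 -0.3406  0.03  ]
```

Estimates so far:
- **Board:** yaw ≈ 0.247, seat at ≈ (0.602, 0.060).
- **Gouge:** handle centre at ≈ (0.579, -0.015), lying along +y.
- **Blank:** at ≈ (0.445, 0.309), yaw ≈ -0.243.
- **Tray:** centre at ≈ (0.471, -0.341), yaw ≈ -0.19.

I'll move above the gouge first.

Call:
{"fn": "send_rows", "kwargs": {
  "increments": [
    {"gripper":-1,"linear":[0.028,-0.036,-0.005],"delta_rot":[0,0,-0.1]},
    {"gripper":-1,"linear":[0.056,-0.072,-0.01],"delta_rot":[0,0,-0.2]},
    {"gripper":-1,"linear":[0.084,-0.107,-0.015],"delta_rot":[0,0,-0.3]},
    {"gripper":-1,"linear":[0.112,-0.143,-0.02],"delta_rot":[0,0,-0.4]},
    {"gripper":-1,"linear":[0.14,-0.179,-0.025],"delta_rot":[0,0,-0.5]},
    {"gripper":-1,"linear":[0.167,-0.215,-0.03],"delta_rot":[0,0,-0.6]},
    {"gripper":-1,"linear":[0.195,-0.25,-0.035],"delta_rot":[0,0,-0.7]},
    {"gripper":-1,"linear":[0.223,-0.286,-0.04],"delta_rot":[0,0,-0.8]}
  ]
}}

```text
clock: 0.9
position: [0.3563, 0.2719, 0.191]
ee_rot: [-0.0, 0.495, 0.869, 0.0]
contact_force: [0.2, 0.6, 0.3]
width: 0.0855
gripper_force: 0.0
```

Call:
{"fn": "send_rows", "kwargs": {
  "increments": [
    {"gripper":-1,"linear":[0.028,-0.036,-0.005],"delta_rot":[0,0,-0.08]},
    {"gripper":-1,"linear":[0.056,-0.072,-0.01],"delta_rot":[0,0,-0.16]},
    {"gripper":-1,"linear":[0.084,-0.107,-0.015],"delta_rot":[0,0,-0.24]},
    {"gripper":-1,"linear":[0.112,-0.143,-0.02],"delta_rot":[0,0,-0.32]},
    {"gripper":-1,"linear":[0.14,-0.179,-0.025],"delta_rot":[0,0,-0.4]},
    {"gripper":-1,"linear":[0.167,-0.215,-0.03],"delta_rot":[0,0,-0.48]},
    {"gripper":-1,"linear":[0.195,-0.25,-0.035],"delta_rot":[0,0,-0.538]},
    {"gripper":-1,"linear":[0.223,-0.286,-0.04],"delta_rot":[0,0,-0.538]}
  ]
}}

```text
clock: 1.7
position: [0.5793, -0.014, 0.1507]
ee_rot: [-0.0, 0.708, 0.707, -0.0]
contact_force: [1.2, 0.3, 0.1]
width: 0.0853
gripper_force: 0.0
```

Call:
{"fn": "send_rows", "kwargs": {
  "increments": [
    {"gripper":-1,"linear":[0,0,0],"delta_rot":[0,0,0]},
    {"gripper":-1,"linear":[0,0,0],"delta_rot":[0,0,0]},
    {"gripper":-1,"linear":[0,0,0],"delta_rot":[0,0,0]}
  ]
}}

```text
clock: 2.0
position: [0.5776, -0.0118, 0.1509]
ee_rot: [-0.001, 0.707, 0.707, -0.0]
contact_force: [0.5, -0.8, 0.5]
width: 0.0853
gripper_force: 0.0
```

```bash
cat >> h.py <<'E'
from scipy.spatial.transform import Rotation as Rn
def wlook(name):
    import pickle
    s=get_state();im=optics.get_image("wrist");im["s"]=s
    pickle.dump(im,open(name+".pkl","wb"));cv2.imwrite(f"pics/{name}.png",im["pixels"]);return im
def pose(im):
    s=im["s"];q=s["ee_rot"];T=np.eye(4);T[:3,:3]=Rn.from_quat([q[1],q[2],q[3],q[0]]).as_matrix();T[:3,3]=s["position"]
    return T@np.array(im["T_tool_cam"])
def w2plane(im,uv,z):
    K=im["K"];a=np.array([(uv[0]-K[0][2])/K[0][0],(uv[1]-K[1][2])/K[1][1]]);r=np.linalg.norm(a)
    d=np.r_[a/r*np.sin(r),np.cos(r)] if r>1e-9 else np.array([0,0,1.])
    T=pose(im);d=T[:3,:3]@d;c=T[:3,3];return c+d*(z-c[2])/d[2]
def wproj(im,P):
    T=pose(im);p=T[:3,:3].T@(np.array(P)-T[:3,3]);rho=np.hypot(p[0],p[1]);th=np.arctan2(rho,p[2]);K=im["K"]
    return K[0][2]+K[0][0]*th*p[0]/rho,K[1][2]+K[1][1]*th*p[1]/rho
E
python3 - <<'E'
from h import *
im=wlook("w1");print(im["s"]["clock"],im["s"]["position"],im["s"]["ee_rot"],im["K"],im["T_tool_cam"])
for P in([.579,-.0154,.042],[.5783,.0779,.035]):print(wproj(im,P))
E
```

```text
2.0 [ 0.57764416 -0.01176177  0.15093382] [-8.11830375e-04  7.06997621e-01  7.07215381e-01 -3.31013335e-04] [[309.70691629   0.         319.02580411]
 [  0.         309.70691629 200.19506222]
 [  0.           0.           1.        ]] [[-3.98029683e-04 -9.65647954e-01 -2.59853555e-01  6.44213698e-02]
 [ 9.99999827e-01 -4.96852172e-04  3.14618245e-04 -3.10588735e-04]
 [-4.32919268e-04 -2.59853385e-01  9.65647985e-01 -1.43859061e-01]
 [ 0.00000000e+00  0.00000000e+00  0.00000000e+00  1.00000000e+00]]
(np.float64(321.10662022477976), np.float64(200.31905848914303))
(np.float64(320.3094838128276), np.float64(88.88693907895968))
```

View pics/w1.png

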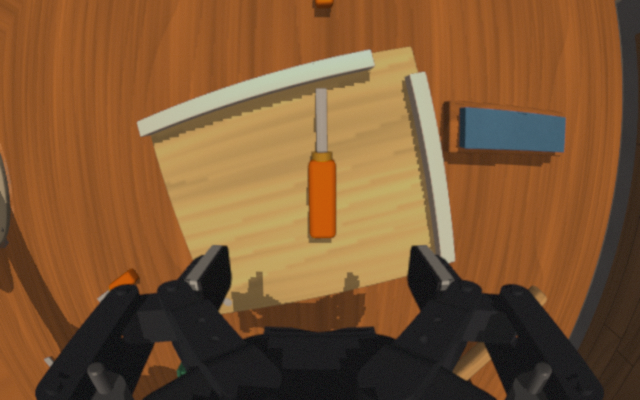

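The wrist view has the handle centre at (322,200), within 1 px of the prediction, and the blade points away along +y. Descending to grasp.

Call:
{"fn": "send_rows", "kwargs": {
  "increments": [
    {"gripper":-0.6,"linear":[0.001,-0.001,-0.04],"delta_rot":[0,0,0]},
    {"gripper":-0.4,"linear":[0.001,-0.001,-0.08],"delta_rot":[0,0,0]},
    {"gripper":-0.2,"linear":[0.001,-0.001,-0.11],"delta_rot":[0,0,0]},
    {"gripper":-0.2,"linear":[0.001,-0.001,-0.126],"delta_rot":[0,0,0]},
    {"gripper":-0.2,"linear":[0.001,-0.001,-0.126],"delta_rot":[0,0,0]},
    {"gripper":1,"linear":[0.001,-0.001,-0.126],"delta_rot":[0,0,0]},
    {"gripper":1,"linear":[0.001,-0.001,-0.126],"delta_rot":[0,0,0]},
    {"gripper":1,"linear":[0.001,-0.001,-0.126],"delta_rot":[0,0,0]}
  ],
  "newtons": 40
}}

```text
clock: 2.85
position: [0.5809, -0.0133, 0.0271]
ee_rot: [0.001, 0.707, 0.707, 0.001]
contact_force: [0.3, 1.2, 3.4]
width: 0.023
gripper_force: 40.6
```

Call:
{"fn": "send_rows", "kwargs": {
  "increments": [
    {"gripper":1,"linear":[0,0,0],"delta_rot":[0,0,0]},
    {"gripper":1,"linear":[0,0,0],"delta_rot":[0,0,0]},
    {"gripper":1,"linear":[0,0,0],"delta_rot":[0,0,0]},
    {"gripper":1,"linear":[0,0,0],"delta_rot":[0,0,0]}
  ]
}}

```text
clock: 3.25
position: [0.5809, -0.0133, 0.027]
ee_rot: [0.001, 0.707, 0.707, 0.001]
contact_force: [-0.2, 1.3, 6.9]
width: 0.023
gripper_force: 41.0
```

Gripped at 23 mm width. Next I'll lift it and carry it to the tray.

Call:
{"fn": "send_rows", "kwargs": {
  "increments": [
    {"gripper":1,"linear":[0,0,0.04],"delta_rot":[0,0,0]},
    {"gripper":1,"linear":[0,0,0.08],"delta_rot":[0,0,0]},
    {"gripper":1,"linear":[-0.01,-0.024,0.1],"delta_rot":[0,0,-0.13]},
    {"gripper":1,"linear":[-0.02,-0.048,0.1],"delta_rot":[0,0,-0.26]},
    {"gripper":1,"linear":[-0.03,-0.072,0.1],"delta_rot":[0,0,-0.39]},
    {"gripper":1,"linear":[-0.04,-0.096,0.1],"delta_rot":[0,0,-0.52]},
    {"gripper":1,"linear":[-0.05,-0.12,0.1],"delta_rot":[0,0,-0.65]},
    {"gripper":1,"linear":[-0.06,-0.144,0.1],"delta_rot":[0,0,-0.78]}
  ]
}}

```text
clock: 4.05
position: [0.519, -0.1584, 0.1256]
ee_rot: [0.0, 0.924, 0.383, 0.0]
contact_force: [0.3, -0.6, -0.3]
width: 0.0233
gripper_force: 40.1
```

Call:
{"fn": "send_rows", "kwargs": {
  "increments": [
    {"gripper":1,"linear":[-0.01,-0.024,0],"delta_rot":[0,0,-0.13]},
    {"gripper":1,"linear":[-0.02,-0.048,0],"delta_rot":[0,0,-0.26]},
    {"gripper":1,"linear":[-0.03,-0.072,0],"delta_rot":[0,0,-0.39]},
    {"gripper":1,"linear":[-0.04,-0.096,0],"delta_rot":[0,0,-0.52]},
    {"gripper":1,"linear":[-0.05,-0.12,0],"delta_rot":[0,0,-0.65]},
    {"gripper":1,"linear":[-0.06,-0.144,0],"delta_rot":[0,0,-0.78]},
    {"gripper":1,"linear":[-0.07,-0.168,0],"delta_rot":[0,0,-0.91]},
    {"gripper":1,"linear":[-0.076,-0.178,0],"delta_rot":[0,0,-0.99]}
  ]
}}

```text
clock: 4.85
position: [0.4429, -0.3378, 0.1256]
ee_rot: [0.001, 0.995, -0.102, 0.0]
contact_force: [0.8, -0.7, -0.5]
width: 0.0232
gripper_force: 40.1
```

Call:
{"fn": "send_rows", "kwargs": {
  "increments": [
    {"gripper":1,"linear":[0,0,0],"delta_rot":[0,0,0]},
    {"gripper":1,"linear":[0,0,0],"delta_rot":[0,0,0]}
  ]
}}

```text
clock: 5.05
position: [0.4435, -0.3351, 0.1253]
ee_rot: [-0.0, 0.995, -0.099, -0.0]
contact_force: [-0.7, 1.1, -0.8]
width: 0.0229
gripper_force: 40.1
```

Run:
```python
from h import *
im=wlook("w2");print(im["s"]["clock"],im["s"]["position"],im["s"]["ee_rot"],im["s"]["width"])
for P in([.5804,-.2836,.03],[.5561,-.4363,.03],[.3605,-.3967,.03],[.3858,-.2459,.03]):print(wproj(im,P))
```

```text
5.05 [ 0.44352245 -0.33514097  0.12534966] [-2.86205858e-04  9.95088466e-01 -9.89892012e-02 -6.39171520e-06] 0.022904028909186556
(np.float64(219.18495378735423), np.float64(49.90589627507467))
(np.float64(415.29236695552794), np.float64(41.99304012045607))
(np.float64(403.04408682204496), np.float64(275.95664013787666))
(np.float64(233.89916519547103), np.float64(280.47720973756316))
```

View pics/w2.png

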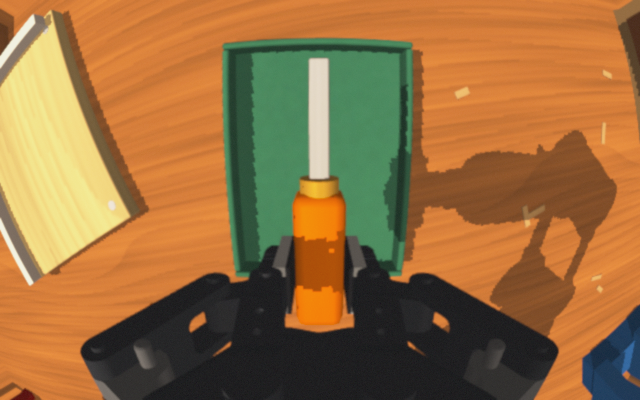

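The gouge is held level, lined up with the tray's long axis and centred across it (tray x 224–411 px, blade at 318). Lowering and releasing.

Call:
{"fn": "send_rows", "kwargs": {
  "increments": [
    {"gripper":1,"linear":[0,0,-0.04],"delta_rot":[0,0,0]},
    {"gripper":1,"linear":[0,0,-0.08],"delta_rot":[0,0,0]},
    {"gripper":1,"linear":[0,0,-0.1],"delta_rot":[0,0,0]},
    {"gripper":1,"linear":[0,0,-0.113],"delta_rot":[0,0,0]},
    {"gripper":1,"linear":[0,0,-0.113],"delta_rot":[0,0,0]},
    {"gripper":0,"linear":[0,0,-0.113],"delta_rot":[0,0,0]},
    {"gripper":0,"linear":[0,0,-0.113],"delta_rot":[0,0,0]},
    {"gripper":0,"linear":[0,0,-0.113],"delta_rot":[0,0,0]}
  ]
}}

```text
clock: 5.9
position: [0.4441, -0.3356, 0.0129]
ee_rot: [0.0, 0.995, -0.099, 0.0]
contact_force: [-0.2, -0.6, 0.1]
width: 0.0424
gripper_force: 0.0
```

Call:
{"fn": "send_rows", "kwargs": {
  "increments": [
    {"gripper":0,"linear":[0,0,0.03],"delta_rot":[0,0,0]},
    {"gripper":0,"linear":[0,0,0.07],"delta_rot":[0,0,0]},
    {"gripper":0,"linear":[0,0,0.11],"delta_rot":[0,0,0]},
    {"gripper":-1,"linear":[0,0,0.15],"delta_rot":[0,0,0]},
    {"gripper":-1,"linear":[0,0,0.15],"delta_rot":[0,0,0]},
    {"gripper":-1,"linear":[0,0,0.15],"delta_rot":[0,0,0]}
  ]
}}

```text
clock: 6.5
position: [0.444, -0.3358, 0.1636]
ee_rot: [0.001, 0.995, -0.099, 0.001]
contact_force: [0.3, 0.6, -0.5]
width: 0.0834
gripper_force: 0.0
```

Run:
```python
from h import *
im=wlook("w3");print(im["s"]["clock"],im["s"]["position"],im["s"]["width"])
```

```text
6.5 [ 0.44402785 -0.33580775  0.16361082] 0.08338808689533407
```

View pics/w3.png

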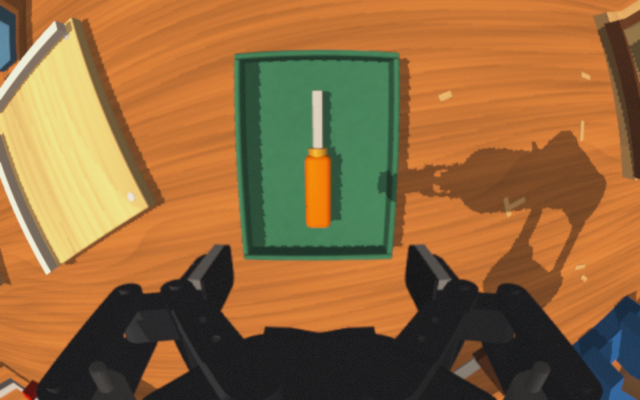

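The gouge lies flat, centred in the tray at (318,165) px. Next I'll go above the blank.

Call:
{"fn": "send_rows", "kwargs": {
  "increments": [
    {"gripper":-1,"linear":[0,0.043,0],"delta_rot":[0,0,-0.04]},
    {"gripper":-1,"linear":[0,0.086,0],"delta_rot":[0,0,-0.04]},
    {"gripper":-1,"linear":[0,0.129,0],"delta_rot":[0,0,-0.04]},
    {"gripper":-1,"linear":[0,0.172,0],"delta_rot":[0,0,-0.04]},
    {"gripper":-1,"linear":[0,0.215,0],"delta_rot":[0,0,-0.04]},
    {"gripper":-1,"linear":[0,0.258,0],"delta_rot":[0,0,-0.04]},
    {"gripper":-1,"linear":[0,0.301,0],"delta_rot":[0,0,-0.04]},
    {"gripper":-1,"linear":[0,0.344,0],"delta_rot":[0,0,-0.04]}
  ]
}}

```text
clock: 7.35
position: [0.442, 0.0103, 0.1606]
ee_rot: [-0.0, 0.993, -0.12, -0.002]
contact_force: [0.7, -0.3, 0.5]
width: 0.0855
gripper_force: 0.0
```

Call:
{"fn": "send_rows", "kwargs": {
  "increments": [
    {"gripper":-1,"linear":[0,0.043,0],"delta_rot":[0,0,0]},
    {"gripper":-1,"linear":[0,0.086,0],"delta_rot":[0,0,0]},
    {"gripper":-1,"linear":[0,0.129,0],"delta_rot":[0,0,0]},
    {"gripper":-1,"linear":[0,0.172,0],"delta_rot":[0,0,0]},
    {"gripper":-1,"linear":[0,0.215,0],"delta_rot":[0,0,0]},
    {"gripper":-1,"linear":[0,0.258,0],"delta_rot":[0,0,0]},
    {"gripper":-1,"linear":[0,0.301,0],"delta_rot":[0,0,0]},
    {"gripper":-1,"linear":[0,0.301,0],"delta_rot":[0,0,0]}
  ]
}}

```text
clock: 8.15
position: [0.4427, 0.3139, 0.1602]
ee_rot: [-0.0, 0.993, -0.117, -0.001]
contact_force: [-0.2, -0.1, -0.3]
width: 0.0856
gripper_force: 0.0
```

Call:
{"fn": "send_rows", "kwargs": {
  "increments": [
    {"gripper":-1,"linear":[0,0,0],"delta_rot":[0,0,0]},
    {"gripper":-1,"linear":[0,0,0],"delta_rot":[0,0,0]}
  ]
}}

```text
clock: 8.35
position: [0.4428, 0.3082, 0.161]
ee_rot: [0.001, 0.993, -0.119, -0.001]
contact_force: [0.4, -0.6, -0.8]
width: 0.0853
gripper_force: 0.0
```

Run:
```python
from h import *
im=wlook("w4");s=im["s"];print(s["clock"],s["position"],s["ee_rot"],s["width"],s["qpos"])
for P in([.5038,.3251,.05],[.4914,.267,.05],[.386,.294,.05],[.4002,.35,.05]):print(wproj(im,P))
```

```text
8.35 [0.44275304 0.30824382 0.16096713] [ 0.00126637  0.99283703 -0.11946299 -0.00127622] 0.08528983211667877 [ 4.79614996e-01  2.74505005e-01  1.69038091e+00 -7.04442390e-04
  1.18024312e+00  2.29017901e+00]
(np.float64(279.53835673835204), np.float64(131.54392904869331))
(np.float64(351.97728721284045), np.float64(129.29767626358654))
(np.float64(347.5402120818284), np.float64(252.05165471912048))
(np.float64(283.70744054378605), np.float64(251.53192275231314))
```

View pics/w4.png

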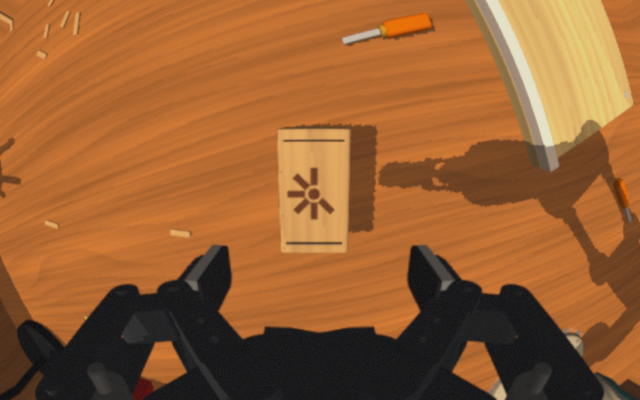

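The blank is under the gripper, with top corners at (278,128), (350,129), (346,252) and (282,252), and squarely aligned. Computing the correction.

Run:
```python
import pickle
from h import *
im=pickle.load(open("w4.pkl","rb"))
P=np.array([w2plane(im,p,.05)[:2] for p in[(278.5,128),(350,128.5),(346.5,252.5),(282,252.5)]])
d=(P[0]+P[1]-P[2]-P[3])/2;print(P.mean(0),np.linalg.norm(d),np.arctan2(d[1],d[0]))
x=pose(im)
q=im["s"]["ee_rot"];y=Rn.from_quat([q[1],q[2],q[3],q[0]]).as_matrix();print("tool x yaw",np.arctan2(y[1,0],y[0,0]))
# fence edge top inner from w4, and board in w3-type views
im=pickle.load(open("w1.pkl","rb"))
for nm,a,b in(("stop inner",(411,79),(440,262)),("fence inner",(143,135),(372,68))):
    A=w2plane(im,a,.038);B=w2plane(im,b,.038);print(nm,A[:2],B[:2],np.linalg.norm(A-B))
```

```text
[0.44616936 0.31010897] 0.11018114274596413 -0.24368779116011313
tool x yaw -0.2395015000570853
stop inner [0.65439596 0.08891102] [ 0.69500655 -0.07863862] 0.17240099167598338
fence inner [0.4147652  0.04590374] [0.62084557 0.09629479] 0.21215178106700566
```

Call:
{"fn": "send_rows", "kwargs": {
  "increments": [
    {"gripper":-1,"linear":[0.003,0.002,-0.045],"delta_rot":[0,0,0]},
    {"gripper":-1,"linear":[0.003,0.002,-0.09],"delta_rot":[0,0,0]},
    {"gripper":-1,"linear":[0.003,0.002,-0.12],"delta_rot":[0,0,0]},
    {"gripper":-1,"linear":[0.003,0.002,-0.14],"delta_rot":[0,0,0]},
    {"gripper":-1,"linear":[0.003,0.002,-0.14],"delta_rot":[0,0,0]},
    {"gripper":1,"linear":[0.003,0.002,-0.14],"delta_rot":[0,0,0]},
    {"gripper":1,"linear":[0.003,0.002,-0.14],"delta_rot":[0,0,0]},
    {"gripper":1,"linear":[0.003,0.002,-0.14],"delta_rot":[0,0,0]}
  ],
  "newtons": 50
}}

```text
clock: 9.2
position: [0.4479, 0.3118, 0.024]
ee_rot: [-0.001, 0.993, -0.119, 0.001]
contact_force: [0.3, 0.1, 2.7]
width: 0.0591
gripper_force: 55.9
```

Call:
{"fn": "send_rows", "kwargs": {
  "increments": [
    {"gripper":1,"linear":[0,0,0],"delta_rot":[0,0,0]},
    {"gripper":1,"linear":[0,0,0],"delta_rot":[0,0,0]},
    {"gripper":1,"linear":[0,0,0],"delta_rot":[0,0,0]}
  ]
}}

```text
clock: 9.5
position: [0.4479, 0.3119, 0.024]
ee_rot: [-0.001, 0.993, -0.119, 0.002]
contact_force: [0.4, -1.3, 6.6]
width: 0.0592
gripper_force: 56.2
```

Gripped at 59 mm width. Lifting, turning by +0.487 rad and moving to a stand-off short of the corner.

Call:
{"fn": "send_rows", "kwargs": {
  "increments": [
    {"gripper":1,"linear":[0,0,0.04],"delta_rot":[0,0,0]},
    {"gripper":1,"linear":[0,0,0.08],"delta_rot":[0,0,0]},
    {"gripper":1,"linear":[0.018,-0.033,0.09],"delta_rot":[0,0,0.07]},
    {"gripper":1,"linear":[0.036,-0.066,0.09],"delta_rot":[0,0,0.14]},
    {"gripper":1,"linear":[0.054,-0.099,0.09],"delta_rot":[0,0,0.21]},
    {"gripper":1,"linear":[0.072,-0.132,0.09],"delta_rot":[0,0,0.28]},
    {"gripper":1,"linear":[0.09,-0.165,0.09],"delta_rot":[0,0,0.35]},
    {"gripper":1,"linear":[0.108,-0.198,0.09],"delta_rot":[0,0,0.42]}
  ]
}}

```text
clock: 10.3
position: [0.5549, 0.1123, 0.1125]
ee_rot: [-0.0, 0.996, 0.092, 0.0]
contact_force: [0.3, 0.4, -2.1]
width: 0.0589
gripper_force: 55.3
```

Call:
{"fn": "send_rows", "kwargs": {
  "increments": [
    {"gripper":1,"linear":[0.018,-0.033,0],"delta_rot":[0,0,0.067]},
    {"gripper":1,"linear":[0.0365,-0.067,0],"delta_rot":[0,0,0.067]},
    {"gripper":1,"linear":[0.0365,-0.067,-0.02],"delta_rot":[0,0,0.067]},
    {"gripper":1,"linear":[0.0365,-0.067,-0.04],"delta_rot":[0,0,0.067]},
    {"gripper":1,"linear":[0.0365,-0.067,-0.04],"delta_rot":[0,0,0.067]},
    {"gripper":1,"linear":[0.0365,-0.067,-0.04],"delta_rot":[0,0,0.067]}
  ]
}}

```text
clock: 10.9
position: [0.5908, 0.0467, 0.0723]
ee_rot: [-0.0, 0.992, 0.124, -0.0]
contact_force: [-0.7, -0.5, -0.9]
width: 0.0588
gripper_force: 55.2
```

Run:
```python
from h import *
im=wlook("w5");s=im["s"];print(s["clock"],s["position"],s["ee_rot"],s["contact_force"])
```

```text
10.9 [0.5908175  0.04667681 0.07234069] [-6.40790675e-05  9.92323726e-01  1.23666620e-01 -4.32168826e-04] [-0.71131643 -0.45728124 -0.88799255]
```

View pics/w5.png

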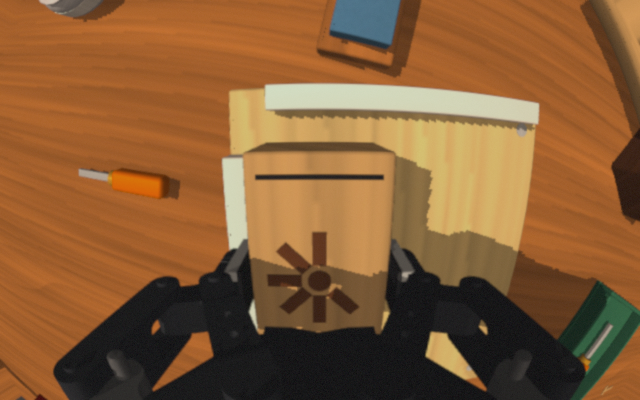

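The blank is held squarely. The stop's inner edge runs (266,109)–(537,123), ahead of the blank's far end at y≈150, and the fence is at left x≈240. A quick yaw and gap check.

Run:
```python
import pickle
from h import *
im=pickle.load(open("w5.pkl","rb"))
for pts in([(267,110),(537,123)],[(225,157),(229,230)],[(245,158),(246.5,210)]):
    A=[w2plane(im,p,.038)[:2] for p in pts];d=A[1]-A[0];print(A,np.arctan2(d[1],d[0]))
A=[w2plane(im,p,.098)[:2] for p in [(244,153),(395,153),(387,330),(257,330)]];print(A)
q=im["s"]["ee_rot"];y=Rn.from_quat([q[1],q[2],q[3],q[0]]).as_matrix();print("tool x yaw",np.arctan2(y[1,0],y[0,0]))
```

```text
[array([0.65233692, 0.09174687]), array([ 0.69697746, -0.08078083])] -1.317604911169902
[array([0.61988021, 0.1106115 ]), array([0.57487477, 0.10016546])] -2.913524923411675
[array([0.62204425, 0.09835484]), array([0.59083815, 0.09131084])] -2.919588255554859
[array([0.63482645, 0.08669559]), array([0.64927016, 0.02961914]), array([0.56813733, 0.00551019]), array([0.55279671, 0.06686788])]
tool x yaw 0.2479681698657751
```

Yaw agrees to 0.005 rad. The gaps are about 18 mm to the stop and 14 mm to the fence. Lowering onto the board.

Call:
{"fn": "send_rows", "kwargs": {
  "increments": [
    {"gripper":1,"linear":[0,0,-0.012],"delta_rot":[0,0,0]},
    {"gripper":1,"linear":[0,0,-0.022],"delta_rot":[0,0,0]},
    {"gripper":1,"linear":[0,0,-0.026],"delta_rot":[0,0,0]},
    {"gripper":1,"linear":[0,0,-0.028],"delta_rot":[0,0,0]},
    {"gripper":1,"linear":[0,0,-0.028],"delta_rot":[0,0,0]}
  ]
}}

```text
clock: 11.45
position: [0.5912, 0.0466, 0.0444]
ee_rot: [0.0, 0.992, 0.124, 0.0]
contact_force: [-0.2, 0.1, -0.9]
width: 0.0591
gripper_force: 55.3
```

Call:
{"fn": "send_rows", "kwargs": {
  "increments": [
    {"gripper":1,"linear":[0.005,0.006,0],"delta_rot":[0,0,0]},
    {"gripper":1,"linear":[0.0111,0.0131,0],"delta_rot":[0,0,0]},
    {"gripper":1,"linear":[0.0111,0.0131,0],"delta_rot":[0,0,0]},
    {"gripper":1,"linear":[0.0111,0.0131,0],"delta_rot":[0,0,0]}
  ]
}}

```text
clock: 11.85
position: [0.6026, 0.06, 0.0442]
ee_rot: [0.0, 0.992, 0.124, -0.0]
contact_force: [0.2, -0.3, -1.8]
width: 0.059
gripper_force: 55.2
```

Call:
{"fn": "send_rows", "kwargs": {
  "increments": [
    {"gripper":1,"linear":[0,0,-0.001],"delta_rot":[0,0,0]},
    {"gripper":1,"linear":[0,0,-0.002],"delta_rot":[0,0,0]},
    {"gripper":1,"linear":[0,0,-0.002],"delta_rot":[0,0,0]}
  ]
}}

```text
clock: 12.15
position: [0.6025, 0.0599, 0.044]
ee_rot: [-0.0, 0.992, 0.124, 0.001]
contact_force: [-2.5, 1.1, 8.6]
width: 0.0589
gripper_force: 56.3
```

Call:
{"fn": "send_rows", "kwargs": {
  "increments": [
    {"gripper":1,"linear":[-0.0005,0.002,0],"delta_rot":[0,0,0]},
    {"gripper":1,"linear":[-0.001,0.004,0],"delta_rot":[0,0,0]},
    {"gripper":1,"linear":[-0.001,0.004,0],"delta_rot":[0,0,0]}
  ]
}}

```text
clock: 12.45
position: [0.6026, 0.063, 0.0441]
ee_rot: [0.001, 0.992, 0.124, 0.002]
contact_force: [-0.6, -2.3, 6.5]
width: 0.0588
gripper_force: 56.1
```

Call:
{"fn": "send_rows", "kwargs": {
  "increments": [
    {"gripper":1,"linear":[0.002,0.0005,0],"delta_rot":[0,0,0]},
    {"gripper":1,"linear":[0.004,0.001,0],"delta_rot":[0,0,0]},
    {"gripper":1,"linear":[0.004,0.001,0],"delta_rot":[0,0,0]}
  ]
}}

```text
clock: 12.75
position: [0.6046, 0.0638, 0.0441]
ee_rot: [0.001, 0.992, 0.124, -0.0]
contact_force: [-4.2, -2.3, 10.1]
width: 0.0589
gripper_force: 56.7
```

Call:
{"fn": "send_rows", "kwargs": {
  "increments": [
    {"gripper":1,"linear":[-0.0005,0.002,0.0005],"delta_rot":[0,0,0]},
    {"gripper":1,"linear":[-0.0007,0.003,0.0005],"delta_rot":[0,0,0]},
    {"gripper":1,"linear":[-0.0007,0.003,0.0005],"delta_rot":[0,0,0]}
  ]
}}

```text
clock: 13.05
position: [0.6047, 0.0639, 0.0442]
ee_rot: [0.003, 0.992, 0.124, 0.0]
contact_force: [-2.4, -9.0, 6.5]
width: 0.0591
gripper_force: 56.2
```

Call:
{"fn": "send_rows", "kwargs": {
  "increments": [
    {"gripper":1,"linear":[0.002,0.0005,0],"delta_rot":[0,0,0]},
    {"gripper":1,"linear":[0.003,0.0007,0],"delta_rot":[0,0,0]},
    {"gripper":1,"linear":[0.003,0.0007,0],"delta_rot":[0,0,0]}
  ]
}}

```text
clock: 13.35
position: [0.6046, 0.0639, 0.0442]
ee_rot: [0.003, 0.992, 0.124, -0.003]
contact_force: [-8.0, -11.6, 11.4]
width: 0.0592
gripper_force: 57.0
```

The blank has stopped moving, with about 10 N along each board axis at exactly the pose vision predicts for the seat. I'll firm up slightly and confirm with a look.

Call:
{"fn": "send_rows", "kwargs": {
  "increments": [
    {"gripper":1,"linear":[0.0005,0.0006,0.0003],"delta_rot":[0,0,0]},
    {"gripper":1,"linear":[0.0005,0.0006,0.0003],"delta_rot":[0,0,0]},
    {"gripper":1,"linear":[0.0005,0.0006,0.0003],"delta_rot":[0,0,0]},
    {"gripper":1,"linear":[0.0005,0.0006,0.0003],"delta_rot":[0,0,0]}
  ]
}}

```text
clock: 13.75
position: [0.6046, 0.0639, 0.0443]
ee_rot: [0.004, 0.992, 0.124, -0.004]
contact_force: [-9.2, -14.2, 11.4]
width: 0.0591
gripper_force: 56.8
```

Run:
```python
from h import *
im=wlook("w6");s=im["s"];t=optics.get_image("top")["pixels"];d=optics.get_image("side")["pixels"]
f=lambda a:cv2.resize(a,(400,300),interpolation=cv2.INTER_CUBIC)
w=im["pixels"]
cv2.imwrite("pics/m.png",np.vstack([np.hstack([f(w[30:330,120:520]),f(t[100:280,240:480])]),np.hstack([f(d),f(t)])]))
s=get_state();print(s["clock"],s["position"],s["contact_force"])
```

```text
13.9 [0.60464271 0.06394878 0.04430981] [ -8.23576655 -12.81337336  11.45755853]
```

View pics/m.png

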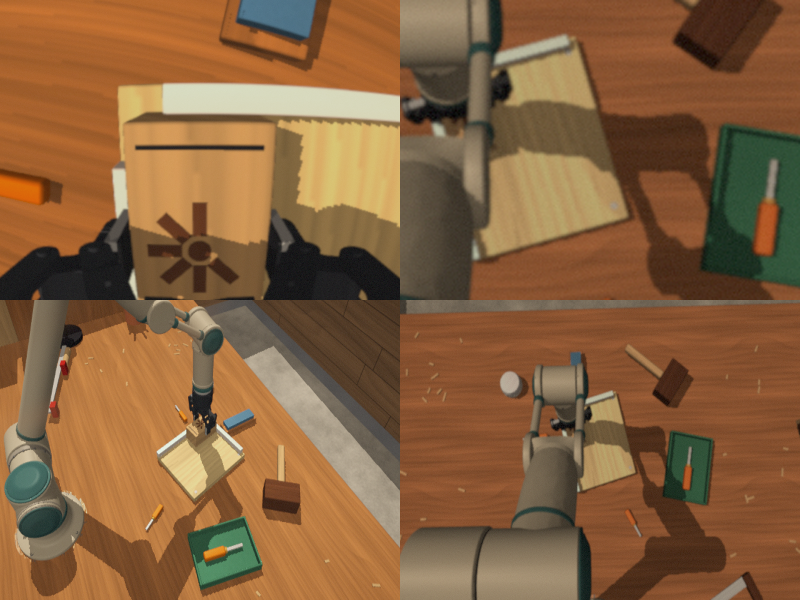

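The montage shows the blank's end against the end stop and its side on the fence. The gouge lies flat in the tray and the bystanders haven't moved. The push is about 11 N on the stop and 10 N on the fence, so I'm handing in.

```bash
python3 -c "
from h import *
print(sign_off())"
```

```text
the job is handed in; nothing more can be done
None
```

I handed the job in after about 14 s of robot time: the gouge lies flat in the tray, and the gripper is holding the blank home in the corner, pushing about 11 N towards the end stop and 10 N towards the long fence; `sign_off()` returned no verdict.

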